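# Mix a sample bottle on the sprung mixer pad

### The job

Swing the mixer's dust cover well clear of the pad, to the side where the dishes are and not the tall bottle, and leave it open. Then take the capped sample bottle standing between the tumbler and the jar, press it steadily and upright on the middle of the sprung pad until the pad is fully down, hold it down for about two seconds, and stand it gently upright in the steel tray. Keep the bottle upright throughout, do not drop or slam it, and do not shift or knock over the other containers.

Things in the scene. Friction and masses are not known exactly. Their poses are not given: they have to be found in the camera images.
- mixer: Bench mixer, fixed: grey box with white top, 170 (x) x 130 (y) mm, housing top 85 mm above the bench. Origin: centre of the underside. x points away from its front panel (the front faces the robot at yaw 0), z up. The pad's axis is at x = -35 mm, y = 0; the cover's pivot post (22 mm thick) at x = +50 mm, y = 0
- pad (a joint): Sprung mixer pad: black round flat pad 72 mm across, no rim; slides straight down. 0 = up, 0.012 m = fully down (counted from 0.0105). The spring takes 4 N to start and 12 N to be fully down, and pushes it back up
- pad_top (a point): Centre of the pad's top face (moves with the pad), 107 mm above the bench when up
- cover (a joint): Dust cover: grey disc 70 mm across, 6 mm thick, on a flat arm that swings level about an upright pivot and stays where left. Angle in rad, anticlockwise from above: 0 = over the pad (disc towards the mixer's -x), +1.57 = out on its -y side, -1.57 = on its +y side; stops at +-1.6; clear of the pad beyond 1.05. Disc 121 to 127 mm above the bench; about 1 N to push
- cover_knob (a point): Top centre of the upright round knob, 18 mm thick and 36 mm high, in the middle of the cover's disc; this point is 162 mm above the bench
- cover_pivot (a point): Point on the cover's upright pivot axis, 126 mm above the bench; 85 mm from the knob's axis. The hub on it is 28 mm across, top 131 mm above the bench
- sample_bottle: Loose white plastic bottle with screw cap, 130 mm tall: straight round body 50 mm across up to 102 mm, cap 42 mm across from 109 to 130 mm. About 180 g. Origin: centre of the underside, z up. Stands between tumbler and jar, its yaw is such that they stand along its +x and -x
- tumbler: Loose clear open tumbler, 105 mm tall, 52 mm across at the foot and 68 mm at the rim, about 70 mm from the sample bottle. Origin: centre of the underside. Must not be disturbed
- jar: Loose white squat jar with a wide lid, 100 mm tall, 70 mm across, about 70 mm from the sample bottle, across from the tumbler. Origin: centre of the underside. Must not be disturbed
- wash_bottle: Loose white tall bottle with a narrow nozzle, 190 mm tall, 66 mm across; stands close to one side of the mixer, in the cover's way on that side. Origin: centre of the underside. Must not be disturbed
- dish_stack: Loose stack of four clear round dishes, 88 mm across, 52 mm tall in all; stands on the mixer's other side, low enough for the cover to pass over. Origin: centre of the underside. Must not be disturbed
- tray: Fixed shallow open steel tray, 120 (x) x 150 (y) x 18 mm high, walls 4 mm, empty. Origin: centre of the underside; the inner floor is 4 mm above it
Mind the look-alikes: they are no part of the job. Leave any blue or yellow look-alike of the sample_bottle alone.

How it is judged:
On the way, in this order (a step that is already met when the one before it is completed fails the run):
1. the cover is swung clear of the pad (beyond 1.05 rad either way) ((value of joint cover above 1.05 rad or value of joint cover below -1.05 rad)), for 0.2 s.
2. the sample bottle, upright and on the middle of the pad (within 15 mm), holds the pad fully down for 1.5 s, the cover still clear (value of joint pad above 0.0105 m and contact force between sample_bottle and pad above 3 N and horizontal distance between sample_bottle and pad_top below 0.015 m and angle between sample_bottle's own z axis and vertical below 0.15 rad and (value of joint cover above 1.05 rad or value of joint cover below -1.05 rad)), for 1.5 s.
At the end, for the whole second after the job is handed in: The sample bottle stands upright (within 0.08 rad), at rest and released on the inner floor of the tray (inside its walls, underside within 4 mm of the floor), and the cover is still clear of the pad (beyond 1.05 rad) (x of sample_bottle in the frame of tray between -0.056 and 0.056 m and y of sample_bottle in the frame of tray between -0.071 and 0.071 m and z of sample_bottle in the frame of tray between 0 and 0.008 m and angle between sample_bottle's own z axis and vertical below 0.08 rad and linear speed of sample_bottle below 0.02 m/s and (value of joint cover above 1.05 rad or value of joint cover below -1.05 rad)); the robot touches nothing.
It fails at once if the wash bottle, dish stack, tumbler or jar is shifted by more than 20 mm or tipped by more than 0.3 rad (distance of any of wash_bottle, dish_stack, tumbler, jar from where it was at the start of the episode above 0.02 m or angle between any of wash_bottle, dish_stack, tumbler, jar's own z axis and vertical above 0.3 rad).
It fails at once if the sample bottle is tipped by more than 0.5 rad (angle between sample_bottle's own z axis and vertical above 0.5 rad).
It fails at once if the sample bottle is slammed on the mixer, its pad or the tray (more than 80 N) (contact force between sample_bottle and mixer above 80 N or contact force between sample_bottle and tray above 80 N).
It fails at once if the sample bottle is dropped (moves at over 0.45 m/s out of the fingers) (contact force between sample_bottle and the fingers below 0.05 N and linear speed of sample_bottle above 0.45 m/s).
It also fails if it takes over 72 s, if anything falls off the work surface, if the arm or the gripper's body presses on something with over 40 N, if the wrist force passes 120 N, or if a joint passes its speed limit or range.

### The arm

A 6-joint arm with a two-finger parallel gripper is mounted at the origin on the work surface. World frame = base frame: x ahead of the robot, y to its left, z up, the work surface at z = 0. Lengths are in m, angles in rad, forces in N, time in s.
With the tool pointing down it reaches from about 0.275 to 0.725 m from the base axis. Payload 15.9 kg.
Tool frame: the origin (TCP) lies at the very end of the fingers, on their centre line; the grasp point (between the pads) lies 19 mm behind it (robot.grip_point_offset is the distance from the TCP to the grasp point, in m); z points along the fingers, y is the line along which they close (so a half turn about z gives the same grasp; the last joint's range is limited). The gripper opens to 85 mm and grips with 20 to 120 N. Pads are 22 mm wide; open, the fingers measure 114 mm over their backs; the gripper's body (76 mm by 85 mm) begins 54 mm behind the grasp point. The pads swing forward as they close: fully open they stand 13 mm farther back than shut.
Start: joints at [1.276, 0.213, -0.034, 1.323, 0, 1.571], TCP at [0.145, 0.478, 0.231] pointing down, gripper open.
Joint ranges: [-2.98, 2.98], [-0.74, 1.72], [-1.14, 1.35], [-2.1, 2.04], [-1.57, 1.44], [-3.14, 3.14]. Speed limits (rad/s): [1.89, 1.89, 2.39, 2.57, 3.14, 3.14].

### API

Orientations are given as a rotation vector (axis times angle).
In Python, from workcell import sense, cams, robot gives the robot as it stands.
- The arm moves only by the tool arm_command, never from a script. Its argument "rows" is a list that holds one entry, the list of rows, each a list of 7 numbers: the shift along the world's x, y, z in m, then the turn, a rotation vector about the world's x, y, z in rad, then the opening, from 0 (shut) to 1 (fully open). A call has 1 to 12 rows; each row is the pose to reach, as a shift and turn from the pose commanded when the call began; what a row does not reach only later rows make up. A row lasts 1/10 s, in which the tool goes at most 50 mm and 8.59 degrees, less where a joint would pass 70% of its speed; a pose out of reach is approached as far as the arm can. A call with a gripper value outside its range is refused whole. The fingers move at their own pace and stop on an object; "grip_force" is the grip in N (left out, the last holds). Time passes only in rows, so rows that repeat a pose let the fingers close. It gives the time, the measured TCP pose, the force, the opening and the grip force at its end, in the units of the state.
- sense(): the state, without advancing time (a new reading comes with each control period).
- cams.camera(name): name is "scene" or "top" or "wrist"; returns a dict with "pixels" (420x560x3 uint8, red, green, blue), "depth" (420x560 float32, m along the optical axis (not along the pixel's ray), 0 where there is no reading), "K" (3x3 intrinsics, pixels), "world_from_camera" (4x4, takes a point from camera to world coordinates); the wrist camera has in their place "mount" (4x4, takes a point from camera to tool coordinates, whose origin is the TCP and whose axes are the flange's). Camera axes: x right, y up, looking along -z (the intrinsics and any distortion apply to the point x, -y, -z); pixel columns grow to the right and rows downward; lengths in m; the calibration is good to about 2 mm. A picture is of the moment at which its call begins: read the wrist's pose just before it.
- robot.hand_in(): hands the job in; it is judged then, once.
The state is a dict: "t": time; "qpos": joint angles; "joint_velocities": joint speeds; "tau": joint torques, N m; "eef_pos": TCP position; "ee_rot": TCP orientation; "force": force on the tool from outside, world axes, zero at the start; "moment": the same for the moment, N m; "finger_gap": finger opening in m; "grasp_force": force on a finger pad.
Only numpy, scipy, OpenCV 4.12 (cv2) and the standard library are available. Lean on these libraries where they do the work, as an engineer would, in place of code of your own. Each camera call takes 0.05 s, during which the arm holds its last target. There are 200 camera calls.

## Working session

There is one attempt and no reset: what is moved stays moved. The work goes in short steps, Python scripts to look and compute and a tool call to move; the robot and the scene stay as the last step left them, time stands still between calls to the robot, and variables do not carry over. Pictures are saved under pics/ and viewed, at most 10 in all, crops included, and the job is handed in when it is done.

Besides the shell and the picture viewer there is one more tool, called after "Emit:" in YAML: its name, and indented under it one key for each argument. arm_command: Moves the arm, as the interface text tells. Its arguments: {"type":"object","properties":{"rows":{"type":"array","items":{"type":"array","items":{"type":"array","items":{"type":"number"}}}},"grip_force":{"type":"number"}},"required":["rows"]}

```bash
ls; mkdir -p pics; cat > h.py <<'E'
from workcell import sense,cams,robot
import numpy as np,cv2
def grab(n):
    c=cams.camera(n); np.savez(f'{n}.npz',**c); return c
def pts(c,T=None):
    T=c['world_from_camera'] if T is None else T
    K=c['K'];d=c['depth'];v,u=np.mgrid[:d.shape[0],:d.shape[1]]
    p=np.stack([(u-K[0,2])/K[0,0]*d,-(v-K[1,2])/K[1,1]*d,-d],-1)
    return p@T[:3,:3].T+T[:3,3]
E
python3 - <<'E'
from h import *
for n in('top','scene'):
    c=grab(n); cv2.imwrite(f'pics/{n}1.png',c['pixels'][:,:,::-1]); print(n,c['world_from_camera'].round(3).tolist(),c['K'].tolist(),(c['depth']>0).mean(), [k for k in c])
s=sense();print({k:np.round(v,3).tolist() for k,v in s.items()})
E
```

```text
pics
top [[0.007, 0.997, -0.071, 0.436], [-1.0, 0.007, 0.002, 0.0], [0.002, 0.071, 0.997, 1.447], [0.0, 0.0, 0.0, 1.0]] [[434.12889160035616, 0.0, 281.8347466810981], [0.0, 434.12889160035616, 220.88555259740608], [0.0, 0.0, 1.0]] 0.9959523809523809 ['pixels', 'depth', 'K', 'world_from_camera']
scene [[-0.374, -0.741, 0.557, 1.343], [0.927, -0.296, 0.229, 0.335], [-0.005, 0.603, 0.798, 1.269], [0.0, 0.0, 0.0, 1.0]] [[488.7222682234775, 0.0, 280.0150556221102], [0.0, 488.7222682234775, 212.1256686093736], [0.0, 0.0, 1.0]] 0.996062925170068 ['pixels', 'depth', 'K', 'world_from_camera']
{'t': 0.1, 'qpos': [1.276, 0.213, -0.035, 1.324, 0.0, 1.571], 'joint_velocities': [0.001, -0.0, 0.003, -0.001, -0.001, -0.0], 'tau': [0.002, -68.725, 48.781, 0.012, 0.0, -0.0], 'eef_pos': [0.145, 0.478, 0.231], 'ee_rot': [-0.461, -3.107, 0.002], 'force': [-0.357, 0.759, 0.616], 'moment': [-0.045, -0.012, 0.003], 'grasp_force': 0.0, 'finger_gap': 0.085}
```

View pics/top1.png

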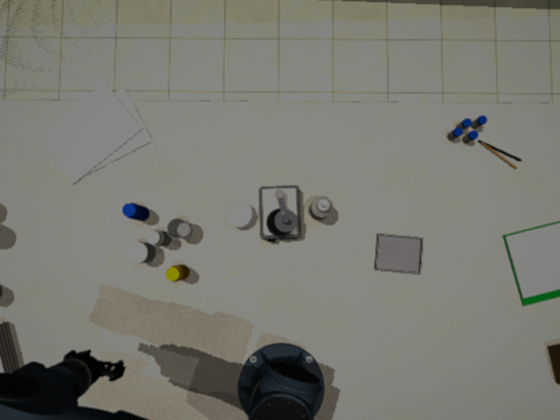

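View pics/scene1.png

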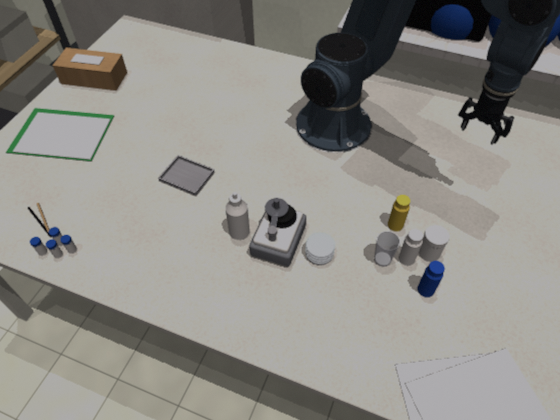

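The top view has the mixer at (280,213), dishes at (240,215) on the +y side and the wash bottle at (320,208) on the -y side. The tray is at (399,254), and the sample bottle at (157,239) stands between the tumbler (180,229) and the jar (140,252). Next I'll measure with depth.

```bash
python3 - <<'E'
from h import *
c=dict(np.load('top.npz'));s=dict(np.load('scene.npz'))
a=cv2.resize(c['pixels'][180:275,110:430],None,fx=2.5,fy=2.5,interpolation=2)
b=cv2.resize(s['pixels'][180:310,160:460],None,fx=2.6,fy=2.6,interpolation=2)
b=b[:,:800];a=cv2.copyMakeBorder(a[:,:780],0,0,0,780-a[:,:780].shape[1],0)
cv2.imwrite('pics/crop1.png',np.clip(np.vstack([a,b[:,:780]])*1.6,0,255).astype(np.uint8)[:600,:,::-1])
for n,q in(('top',c),('scene',s)):
    P=pts(q);print(n)
    def f(name,x0,x1,y0,y1,z0,z1):
        m=(P[...,0]>x0)&(P[...,0]<x1)&(P[...,1]>y0)&(P[...,1]<y1)&(P[...,2]>z0)&(P[...,2]<z1)
        k,l,st,ce=cv2.connectedComponentsWithStats(m.astype(np.uint8))
        for i in range(1,k):
            if st[i,4]>=6:
                p=P[l==i];print(name,'px',ce[i].round(),st[i,4],'mean',p.mean(0).round(3),'min',p.min(0).round(3),'max',p.max(0).round(3))
    f('z12-40mm',.2,.7,-.5,.6,.012,.022)
    f('obj>40',.2,.7,-.5,.6,.04,.25)
    f('cap',.2,.7,.2,.6,.115,.14)
    f('z80-90',.2,.7,-.1,.1,.08,.092)
    f('disc',.2,.7,-.1,.1,.117,.135)
    f('knob',.2,.7,-.06,.1,.145,.175)
E
```

```text
top
z12-40mm px [178. 225.] 12 mean [0.52  0.342 0.017] min [0.505 0.331 0.012] max [0.532 0.349 0.021]
z12-40mm px [380. 235.] 21 mean [ 0.494 -0.326  0.018] min [ 0.483 -0.346  0.013] max [ 0.5   -0.316  0.022]
z12-40mm px [391. 234.] 7 mean [ 0.495 -0.361  0.019] min [ 0.493 -0.368  0.013] max [ 0.497 -0.352  0.021]
z12-40mm px [404. 236.] 21 mean [ 0.491 -0.404  0.018] min [ 0.487 -0.432  0.012] max [ 0.493 -0.375  0.022]
z12-40mm px [169. 240.] 8 mean [0.473 0.367 0.017] min [0.465 0.365 0.015] max [0.482 0.37  0.021]
z12-40mm px [421. 242.] 25 mean [ 0.471 -0.461  0.017] min [ 0.448 -0.465  0.012] max [ 0.487 -0.445  0.022]
z12-40mm px [377. 247.] 9 mean [ 0.455 -0.315  0.016] min [ 0.447 -0.317  0.012] max [ 0.463 -0.313  0.02 ]
z12-40mm px [153. 253.] 11 mean [0.43  0.418 0.018] min [0.416 0.415 0.014] max [0.442 0.422 0.022]
z12-40mm px [376. 254.] 11 mean [ 0.43  -0.313  0.018] min [ 0.417 -0.316  0.015] max [ 0.44  -0.311  0.021]
z12-40mm px [421. 257.] 17 mean [ 0.423 -0.459  0.017] min [ 0.408 -0.461  0.014] max [ 0.441 -0.456  0.022]
z12-40mm px [376. 266.] 21 mean [ 0.
[... 4069 characters left out ...]
236.] 180 mean [0.483 0.392 0.127] min [0.459 0.373 0.116] max [0.503 0.413 0.135]
cap px [436. 268.] 203 mean [0.565 0.468 0.127] min [0.54  0.448 0.116] max [0.584 0.488 0.134]
z80-90 px [278. 233.] 844 mean [0.588 0.017 0.085] min [ 0.489 -0.044  0.08 ] max [0.641 0.066 0.092]
z80-90 px [244. 221.] 24 mean [ 0.588 -0.092  0.086] min [ 0.569 -0.1    0.08 ] max [ 0.603 -0.086  0.09 ]
disc px [276. 214.] 450 mean [ 0.557 -0.003  0.127] min [ 0.495 -0.044  0.117] max [0.629 0.025 0.135]
disc px [244. 211.] 58 mean [ 0.581 -0.094  0.127] min [ 0.551 -0.1    0.117] max [ 0.602 -0.087  0.135]
knob px [277. 201.] 43 mean [ 0.534 -0.009  0.157] min [ 0.523 -0.017  0.145] max [ 0.542 -0.001  0.165]
```

View pics/crop1.png

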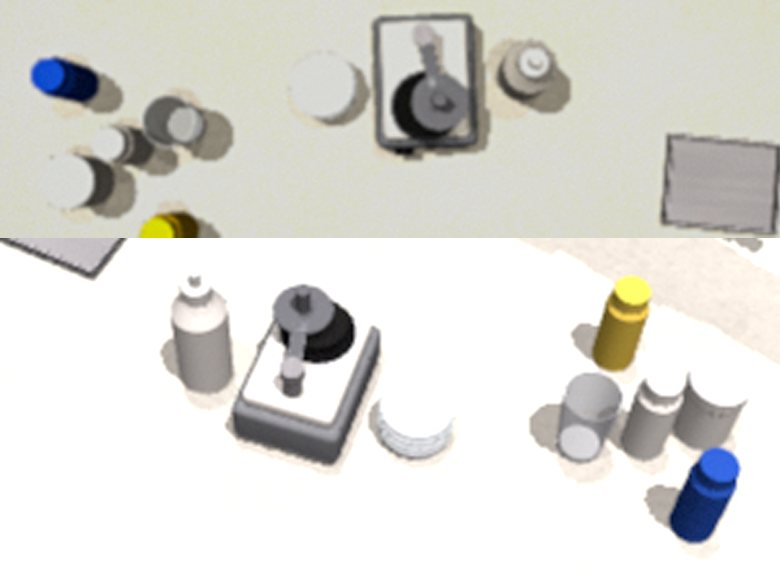

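The crops show the cover turned slightly towards the wash bottle, with the pad's black crescent visible on its left. I'll refine the poses next.

```bash
python3 - <<'E'
from h import *
from scipy.optimize import least_squares
from scipy.spatial.transform import Rotation as R
def circ(p,r=None):
    f=lambda a:np.hypot(p[:,0]-a[0],p[:,1]-a[1])-(r if r else a[2])
    o=least_squares(f,[*p[:,:2].mean(0),.03],loss='soft_l1',f_scale=.002);return o.x.round(4),np.abs(o.fun).mean().round(4)
for n in('top','scene'):
    q=dict(np.load(n+'.npz'));P=pts(q);g=q['pixels'].max(-1);print(n)
    def box(x0,x1,y0,y1,z0,z1):return (P[...,0]>x0)&(P[...,0]<x1)&(P[...,1]>y0)&(P[...,1]<y1)&(P[...,2]>z0)&(P[...,2]<z1)
    m=box(.45,.68,-.08,.083,.075,.17);print('mixer',cv2.minAreaRect((P[m][:,:2]*1000).astype(np.float32)))
    m=box(.45,.68,-.08,.083,.08,.092)&(g>100);print('white',m.sum(),cv2.minAreaRect((P[m][:,:2]*1000).astype(np.float32)))
    m=box(.47,.6,-.07,.07,.102,.112);pm=m&(g<60);print('pad',pm.sum(),P[pm].min(0).round(3),P[pm].max(0).round(3))
    c=max(cv2.findContours(pm.astype(np.uint8),0,1)[0],key=len)[:,0];e=P[c[:,1],c[:,0]];
    print(' padfit',circ(e,.036))
    m=box(.59,.66,-.04,.06,.123,.14);print('hub',m.sum(),P[m].mean(0).round(3),P[m].min(0).round(3),P[m].max(0).round(3))
    m=box(.5,.56,-.06,.03,.157,.17);print('knobtop',P[m].mean(0).round(3))
    for nm,b in(('cap',(.44,.52,.36,.43,.126,.14)),('jar',(.38,.5,.41,.52,.094,.108)),('jarside',(.38,.5,.415,.52,.03,.09)),('bodyside',(.445,.52,.355,.425,.05,.098)),('tumb',(.46,.56,.27,.37,.1,.112)),('dish',(.5,.62,.09,.2,.048,.06))):
        m=box(*b);p=P[m]
        if len(p)>8:print(nm,len(p),'mid',((p.min(0)+p.max(0))/2).round(3),'mean',p.mean(0).round(3),'ext',(p.max(0)-p.min(0)).round(3),circ(p,.025) if nm=='bodyside' else circ(p,.035) if nm=='jarside' else '')
    m=box(.34,.53,-.49,-.28,.012,.024);print('tray',cv2.minAreaRect((P[m][:,:2]*1000).astype(np.float32)))
Rm=R.from_rotvec(sense()['ee_rot']).as_matrix();print(Rm.round(3).tolist())
E
```

```text
top
mixer ((563.568115234375, 6.098957061767578), (152.5105438232422, 109.96946716308594), 2.375704526901245)
white 696 ((564.9971313476562, 5.978660583496094), (145.32565307617188, 107.41070556640625), 2.598263740539551)
pad 121 [ 0.496 -0.006  0.102] [0.565 0.038 0.112]
 padfit (array([ 0.5311, -0.0012,  0.03  ]), np.float64(0.0045))
hub 88 [0.609 0.006 0.13 ] [ 0.59  -0.005  0.123] [0.627 0.019 0.139]
knobtop [ 0.532 -0.013  0.163]
cap 138 mid [0.479 0.39  0.131] mean [0.479 0.39  0.13 ] ext [0.039 0.04  0.011] 
jar 397 mid [0.432 0.449 0.101] mean [0.433 0.448 0.1  ] ext [0.068 0.069 0.013] 
jarside 97 mid [0.433 0.43  0.06 ] mean [0.433 0.423 0.058] ext [0.066 0.03  0.06 ] (array([0.4325, 0.4517, 0.03  ]), np.float64(0.0008))
bodyside 73 mid [0.475 0.394 0.074] mean [0.474 0.378 0.074] ext [0.054 0.059 0.048] (array([0.4786, 0.3913, 0.03  ]), np.float64(0.0025))
tumb 84 mid [0.505 0.33  0.105] mean [0.506 0.332 0.104] ext [0.072 0.079 0.01 ] 
dish 533 mid [0.56  0.139 0.054] mean [0.56  0.139 0.053] ext [0.084 0.085 0.011] 
tray ((430.48095703125, -386.65997314453125), (152.1912
[... 568 characters left out ...]
9] 
jar 392 mid [0.446 0.448 0.101] mean [0.436 0.451 0.099] ext [0.1   0.076 0.013] 
jarside 262 mid [0.46 0.45 0.06] mean [0.459 0.449 0.059] ext [0.058 0.069 0.059] (array([0.4298, 0.4519, 0.03  ]), np.float64(0.0023))
bodyside 186 mid [0.482 0.39  0.074] mean [0.495 0.392 0.075] ext [0.073 0.069 0.047] (array([0.478, 0.393, 0.03 ]), np.float64(0.0029))
tumb 98 mid [0.508 0.331 0.104] mean [0.506 0.324 0.103] ext [0.068 0.077 0.008] 
dish 511 mid [0.56  0.142 0.053] mean [0.561 0.142 0.052] ext [0.085 0.087 0.01 ] 
tray ((434.467529296875, -383.68829345703125), (155.24041748046875, 123.88899230957031), 84.57957458496094)
[[-0.957, 0.291, -0.0], [0.291, 0.957, -0.001], [0.0, -0.001, -1.0]]
```

Emit:
arm_command:
  rows:
    - [[0.03,-0.04,0,0,0,0.05,0.4],[0.06,-0.08,0,0,0,0.1,0.4],[0.09,-0.12,0,0,0,0.15,0.4],[0.12,-0.16,0,0,0,0.2,0.4],[0.15,-0.2,0,0,0,0.25,0.4],[0.18,-0.24,0,0,0,0.3,0.4],[0.21,-0.28,0,0,0,0.35,0.4],[0.25,-0.32,0,0,0,0.4,0.4],[0.29,-0.36,0,0,0,0.45,0.4],[0.32,-0.4,0,0,0,0.5,0.4],[0.35,-0.44,0,0,0,0.53,0.4],[0.37,-0.465,0,0,0,0.546,0.4]]

```text
t: 1.3
eef_pos: [0.5161, 0.0111, 0.231]
ee_rot: [0.394, -3.116, 0.0]
force: [0.4, 1.3, 0.6]
finger_gap: 0.0343
grasp_force: 0.0
```

Emit:
arm_command:
  rows:
    - [[0.017,-0.0245,0,0,0,0,0.4],[0.017,-0.0245,0,0,0,0,0.4],[0.017,-0.0245,0,0,0,0,0.4],[0.017,-0.0245,0,0,0,0,0.4]]

```text
t: 1.7
eef_pos: [0.5317, -0.0104, 0.2312]
ee_rot: [0.394, -3.116, -0.0]
force: [0.6, -0.3, -0.4]
finger_gap: 0.034
grasp_force: 0.0
```

```bash
python3 - <<'E'
from h import *
from scipy.spatial.transform import Rotation as R
s=sense();M=R.from_rotvec(s['ee_rot']).as_matrix()
print(s['t'],np.round(s['eef_pos'],4),M[:,1].round(3),s['finger_gap'],np.round(s['qpos'],2),np.round(s['force'],1))
c=grab('wrist');T=np.eye(4);T[:3,:3]=M;T[:3,3]=s['eef_pos'];P=pts(c,T@c['mount'])
m=(P[...,2]>.155)&(P[...,2]<.17)&(np.hypot(P[...,0]-.532,P[...,1]+.0115)<.03)
print('knob',m.sum(),P[m].mean(0).round(4),P[m].min(0).round(3),P[m].max(0).round(3))
m=(P[...,2]>.125)&(P[...,2]<.136)&(np.hypot(P[...,0]-.615,P[...,1]-.01)<.016)
print('hub',m.sum(),P[m].mean(0).round(4))
cv2.imwrite('pics/w1.png',c['pixels'][:,:,::-1])
E
```

```text
1.7 [ 0.5317 -0.0104  0.2312] [-0.249  0.968  0.   ] 0.03404364613546013 [-0.02  0.28  0.05  1.34  0.   -0.27] [ 0.6 -0.3 -0.4]
knob 500 [ 0.531  -0.012   0.1618] [ 0.523 -0.02   0.155] [ 0.541 -0.003  0.164]
hub 830 [0.6129 0.0086 0.131 ]
```

View pics/w1.png

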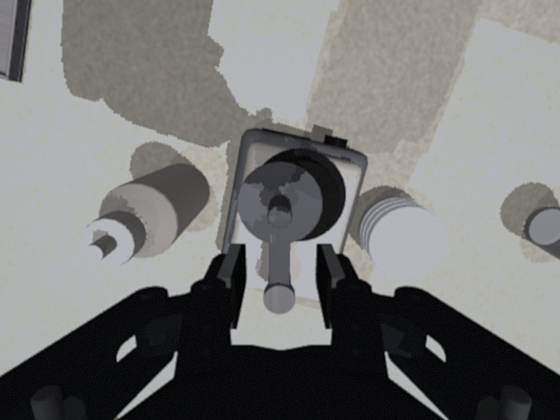

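The wrist view shows the knob at (280,212) centred between the fingers, so I'll go down around it.

Emit:
arm_command:
  rows:
    - [[-0.001,-0.0015,-0.02,0,0,0,0.4],[-0.001,-0.0015,-0.04,0,0,0,0.4],[-0.001,-0.0015,-0.06,0,0,0,0.4],[-0.001,-0.0015,-0.08,0,0,0,0.4],[-0.001,-0.0015,-0.09,0,0,0,0.4],[-0.001,-0.0015,-0.095,0,0,0,0.4],[-0.001,-0.0015,-0.095,0,0,0,0.4]]

```text
t: 2.45
eef_pos: [0.5311, -0.0122, 0.1364]
ee_rot: [0.394, -3.117, -0.0]
force: [-0.4, -0.7, 0.0]
finger_gap: 0.0342
grasp_force: 0.0
```

Emit:
arm_command:
  rows:
    - [[-0.0013,0.0063,0,0,0,-0.075,0.4],[-0.0022,0.0126,0,0,0,-0.15,0.4],[-0.0026,0.0189,0,0,0,-0.225,0.4],[-0.0025,0.0253,0,0,0,-0.3,0.4],[-0.0019,0.0317,0,0,0,-0.375,0.4],[-0.0009,0.038,0,0,0,-0.45,0.4],[0.0006,0.0441,0,0,0,-0.525,0.4],[0.0026,0.0502,0,0,0,-0.6,0.4],[0.005,0.0561,0,0,0,-0.675,0.4],[0.0079,0.0618,0,0,0,-0.75,0.4],[0.0112,0.0673,0,0,0,-0.825,0.4],[0.0148,0.0725,0,0,0,-0.9,0.4]]

```text
t: 3.65
eef_pos: [0.5466, 0.0603, 0.1374]
ee_rot: [1.005, 2.975, 0.001]
force: [0.1, -0.1, -0.2]
finger_gap: 0.0341
grasp_force: 0.4
```

Emit:
arm_command:
  rows:
    - [[0.0041,0.0049,0,0,0,-0.075,0.4],[0.0085,0.0095,0,0,0,-0.15,0.4],[0.0132,0.0138,0,0,0,-0.225,0.4],[0.0183,0.0176,0,0,0,-0.3,0.4],[0.0236,0.0212,0,0,0,-0.375,0.4],[0.0292,0.0242,0,0,0,-0.45,0.4],[0.035,0.0269,0,0,0,-0.525,0.4],[0.041,0.0291,0,0,0,-0.6,0.4],[0.0471,0.0309,0,0,0,-0.675,0.4],[0.0533,0.0322,0,0,0,-0.75,0.4],[0.0596,0.033,0,0,0,-0.825,0.4],[0.066,0.0334,0,0,0,-0.9,0.4]]

```text
t: 4.85
eef_pos: [0.6126, 0.0936, 0.1374]
ee_rot: [2.2, 2.242, 0.002]
force: [-1.1, -0.2, -0.5]
finger_gap: 0.0341
grasp_force: 0.3
```

Emit:
arm_command:
  rows:
    - [[0,0,0,0,0,0,0.4],[0,0,0,0,0,0,0.4],[-0.004,0,0.03,0,0,0,0.4],[-0.004,0,0.06,0,0,0,0.4],[-0.004,0,0.1,0,0,0,0.4],[-0.004,0,0.1,0,0,0,0.4]]

```text
t: 5.45
eef_pos: [0.6096, 0.0936, 0.242]
ee_rot: [2.191, 2.245, 0.01]
force: [0.8, 0.5, 0.8]
finger_gap: 0.0345
grasp_force: 0.0
```

```bash
python3 - <<'E'
from h import *
from scipy.spatial.transform import Rotation as R
s=sense();M=R.from_rotvec(s['ee_rot']).as_matrix()
print(s['t'],np.round(s['eef_pos'],4),M[:,1].round(3),s['finger_gap'],np.round(s['qpos'],2),np.round(s['force'],1))
c=grab('wrist');T=np.eye(4);T[:3,:3]=M;T[:3,3]=s['eef_pos'];P=pts(c,T@c['mount'])
m=(P[...,2]>.158)&(P[...,2]<.168)&(np.hypot(P[...,0]-.61,P[...,1]-.09)<.04)
p=P[m];k=p.mean(0)
print('knob',len(p),k.round(4),np.ptp(p,0).round(3),'theta',np.arctan2(.009-k[1],.614-k[0])-.043)
q=grab('scene');S=pts(q);g=q['pixels'].max(-1)
m=(np.hypot(S[...,0]-.53,S[...,1]-.006)<.06)&(abs(S[...,2]-.107)<.005)&(g<60)
print('pad',m.sum(),((S[m].min(0)+S[m].max(0))/2).round(4),np.ptp(S[m],0).round(3))
m=m[...]*0
mm=(np.hypot(S[...,0]-.56,S[...,1]-.14)<.06)&(abs(S[...,2]-.053)<.007);print('dish',((S[mm].min(0)+S[mm].max(0))/2).round(3))
cv2.imwrite('pics/s2.png',q['pixels'][100:320,150:500,::-1])
E
```

```text
5.45 [0.6096 0.0936 0.242 ] [1.    0.024 0.008] 0.03448467602224626 [ 0.15  0.46  0.34  1.44 -0.    1.7 ] [0.8 0.5 0.8]
knob 436 [0.6063 0.0948 0.162 ] [0.017 0.017 0.006] theta -1.5239225144705635
pad 324 [0.532  0.0072 0.1069] [0.069 0.071 0.01 ]
dish [0.559 0.147 0.052]
```

View pics/s2.png

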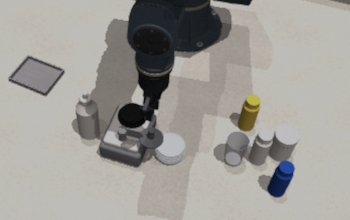

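The cover now reads -1.52 rad and the pad is fully visible at (132,115) in the crop. Next is the bottle.

Emit:
arm_command:
  rows:
    - [[-0.012,0.03,0,0,0,0.05,1],[-0.025,0.06,0,0,0,0.1,1],[-0.038,0.09,0,0,0,0.15,1],[-0.051,0.12,0,0,0,0.2,1],[-0.064,0.15,0,0,0,0.25,1],[-0.077,0.18,0,0,0,0.3,1],[-0.09,0.21,0,0,0,0.36,1],[-0.103,0.24,0,0,0,0.42,1],[-0.116,0.27,0,0,0,0.47,1],[-0.125,0.29,0,0,0,0.52,1],[-0.129,0.298,0,0,0,0.52,1],[-0.129,0.298,0,0,0,0.52,1]]

```text
t: 6.75
eef_pos: [0.4783, 0.3917, 0.2354]
ee_rot: [-1.544, -2.735, 0.002]
force: [-0.4, -1.3, 0.1]
finger_gap: 0.0854
grasp_force: 0.0
```

```bash
python3 - <<'E'
from h import *
from scipy.spatial.transform import Rotation as R
s=sense();M=R.from_rotvec(s['ee_rot']).as_matrix()
print(s['t'],np.round(s['eef_pos'],4),M.round(4).tolist(),s['finger_gap'])
c=grab('wrist');T=np.eye(4);T[:3,:3]=M;T[:3,3]=s['eef_pos'];P=pts(c,T@c['mount'])
def f(n,x,y,r,z0,z1):
    m=(P[...,2]>z0)&(P[...,2]<z1)&(np.hypot(P[...,0]-x,P[...,1]-y)<r);p=P[m]
    if len(p):print(n,len(p),p.mean(0).round(4),((p.min(0)+p.max(0))/2).round(4),np.ptp(p,0).round(3))
f('cap',.48,.392,.03,.126,.136);f('jar',.433,.45,.045,.096,.105);f('tumb',.506,.33,.045,.099,.111)
cv2.imwrite('pics/w2.png',c['pixels'][:,:,::-1])
E
```

```text
6.75 [0.4783 0.3917 0.2354] [[-0.5166, 0.8562, -0.0011], [0.8562, 0.5166, -0.0009], [-0.0002, -0.0014, -1.0]] 0.08542955160039585
cap 1927 [0.4786 0.3924 0.1302] [0.4789 0.3919 0.1294] [0.041 0.041 0.007]
jar 5432 [0.4323 0.4513 0.1003] [0.4327 0.4504 0.0999] [0.069 0.07  0.006]
tumb 937 [0.5093 0.3224 0.1039] [0.5085 0.3247 0.1032] [0.067 0.068 0.008]
```

View pics/w2.png

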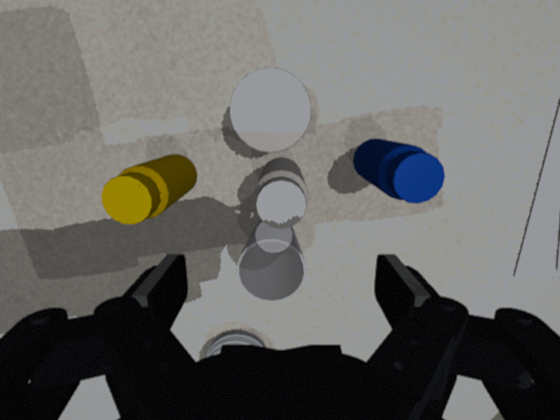

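The cap at (280,200) is lined up between the open fingers, with the jar and tumbler off the closing axis. Down and grip.

Emit:
arm_command:
  rows:
    - [[0,0,-0.02,0,0,0,1],[0,0,-0.04,0,0,0,1],[0,0,-0.06,0,0,0,1],[0,0,-0.08,0,0,0,1],[0,0,-0.1,0,0,0,1],[0,0,-0.12,0,0,0,1],[0,0,-0.135,0,0,0,1],[0,0,-0.15,0,0,0,1],[0,0,-0.16,0,0,0,1],[0,0,-0.167,0,0,0,1],[0,0,-0.17,0,0,0,1],[0,0,-0.17,0,0,0,1]]

```text
t: 8.0
eef_pos: [0.4792, 0.3911, 0.0663]
ee_rot: [1.546, 2.735, -0.0]
force: [-0.6, 0.2, -0.0]
finger_gap: 0.0854
grasp_force: 0.0
```

Emit:
arm_command:
  rows:
    - [[0,0,0,0,0,0,0.75],[0,0,0,0,0,0,0.65],[0,0,0,0,0,0,0.6],[0,0,0,0,0,0,0.55],[0,0,0,0,0,0,0.5],[0,0,0,0,0,0,0.4],[0,0,0,0,0,0,0.4],[0,0,0,0,0,0,0.4],[0,0,0,0,0,0,0.4]]
  grip_force: 60

```text
t: 8.9
eef_pos: [0.4792, 0.3915, 0.0671]
ee_rot: [1.545, 2.735, 0.001]
force: [-2.3, -1.5, 8.4]
finger_gap: 0.0486
grasp_force: 61.0
```

Emit:
arm_command:
  rows:
    - [[0,0,0.005,0,0,0,0.4],[0,0,0.015,0,0,0,0.4],[0,0,0.03,0,0,0,0.4],[0,0,0.05,0,0,0,0.4],[0,0,0.07,0,0,0,0.4],[0,0,0.09,0,0,0,0.4],[0,0,0.11,0,0,0,0.4],[0,0,0.13,0,0,0,0.4],[0,0,0.15,0,0,0,0.4],[0,0,0.165,0,0,0,0.4],[0,0,0.175,0,0,0,0.4],[0,0,0.18,0,0,0,0.4]]

```text
t: 10.1
eef_pos: [0.4792, 0.3915, 0.2475]
ee_rot: [1.545, 2.735, 0.002]
force: [0.5, -1.1, -2.3]
finger_gap: 0.0485
grasp_force: 61.6
```

```bash
python3 - <<'E'
from h import *
from scipy.spatial.transform import Rotation as R
s=sense();M=R.from_rotvec(s['ee_rot']).as_matrix()
print(s['t'],np.round(s['eef_pos'],4),M.round(4).tolist(),s['finger_gap'],s['force'].round(1),s['qpos'].round(2))
q=grab('scene');P=pts(q)
print([P[(np.hypot(P[...,0]-x,P[...,1]-y)<.06)&(P[...,2]>.05)&(P[...,2]<.11)].mean(0).round(3) for x,y in((.509,.324),(.433,.451))])
cv2.imwrite('pics/s3.png',cv2.resize(q['pixels'][90:310,300:510,::-1],None,fx=2.5,fy=2.5))
# bottle surface points below fingers: axis via slices
x,y,z=s['eef_pos']
for a in range(-6,1):
    z0=z+a*.01;m=(np.hypot(P[...,0]-x,P[...,1]-y)<.04)&(abs(P[...,2]-z0)<.005);p=P[m]
    if len(p):print(round(z0,3),len(p),p.mean(0).round(4))
m=(np.hypot(P[...,0]-x,P[...,1]-y)<.04)&(P[...,2]>.12);print('lowest',np.sort(P[m][:,2])[:5].round(4))
E
```

```text
10.1 [0.4792 0.3915 0.2475] [[-0.5159, 0.8567, 0.0009], [0.8567, 0.5159, 0.0007], [0.0002, 0.0012, -1.0]] 0.04846225641838922 [ 0.5 -1.1 -2.3] [ 0.68  0.47  0.37  1.47 -0.    1.71]
[array([0.506, 0.326, 0.082]), array([0.443, 0.451, 0.09 ])]
0.187 43 [0.498  0.3927 0.1876]
0.197 42 [0.4983 0.391  0.1976]
0.207 45 [0.4985 0.3914 0.2075]
0.217 45 [0.4987 0.3925 0.218 ]
0.227 40 [0.4984 0.3928 0.2278]
0.237 41 [0.4993 0.3873 0.2372]
0.247 31 [0.4988 0.3835 0.2472]
lowest [0.1786 0.1798 0.1801 0.1802 0.1818]
```

View pics/s3.png

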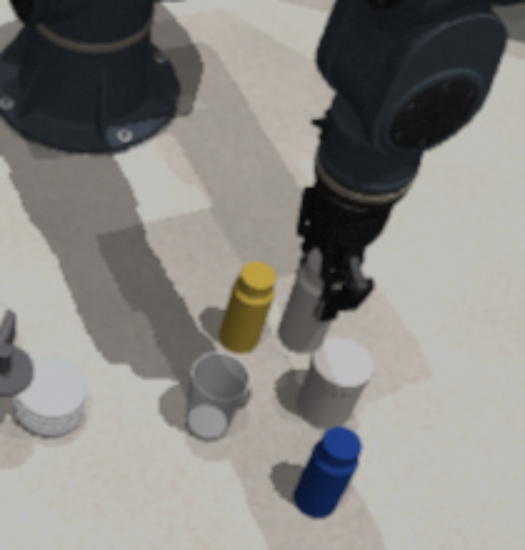

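The bottle hangs upright, underside at z = 0.180, and its neighbours have not moved. On to the pad at (0.531, 0.0065).

Emit:
arm_command:
  rows:
    - [[0.001,-0.01,0,0,0,0,0.4],[0.004,-0.03,0,0,0,0,0.4],[0.008,-0.06,0,0,0,0,0.4],[0.012,-0.09,0,0,0,0,0.4],[0.016,-0.12,0,0,0,0,0.4],[0.02,-0.15,0,0,0,0,0.4],[0.024,-0.18,0,0,0,0,0.4],[0.028,-0.21,0,0,0,0,0.4],[0.032,-0.24,0,0,0,0,0.4],[0.036,-0.27,0,0,0,0,0.4],[0.04,-0.295,0,0,0,0,0.4],[0.043,-0.315,0,0,0,0,0.4]]

```text
t: 11.35
eef_pos: [0.5214, 0.0742, 0.2455]
ee_rot: [-1.547, -2.734, 0.002]
force: [0.5, 0.5, -3.3]
finger_gap: 0.0485
grasp_force: 61.7
```

Emit:
arm_command:
  rows:
    - [[0.003,-0.02,0,0,0,0,0.4],[0.006,-0.04,0,0,0,0,0.4],[0.008,-0.055,0,0,0,0,0.4],[0.009,-0.065,0,0,0,0,0.4],[0.009,-0.07,0,0,0,0,0.4],[0.009,-0.07,0,0,0,0,0.4],[0.009,-0.07,-0.01,0,0,0,0.4],[0.009,-0.07,-0.025,0,0,0,0.4],[0.009,-0.07,-0.04,0,0,0,0.4],[0.009,-0.07,-0.052,0,0,0,0.4],[0.009,-0.07,-0.06,0,0,0,0.4],[0.009,-0.07,-0.06,0,0,0,0.4]]

```text
t: 12.55
eef_pos: [0.5305, 0.0066, 0.1852]
ee_rot: [-1.544, -2.734, 0.001]
force: [-0.1, -0.4, -2.2]
finger_gap: 0.0488
grasp_force: 61.7
```

```bash
python3 - <<'E'
from h import *
from scipy.spatial.transform import Rotation as R
s=sense();M=R.from_rotvec(s['ee_rot']).as_matrix()
print(s['t'],np.round(s['eef_pos'],4),M[:,2].round(4),s['finger_gap'],s['force'].round(1))
q=grab('scene');P=pts(q);g=q['pixels'].max(-1)
m=(np.hypot(P[...,0]-.53,P[...,1]-.006)<.05)&(abs(P[...,2]-.107)<.006)&(g<60)
print('pad',m.sum(),((P[m].min(0)+P[m].max(0))/2).round(4),np.ptp(P[m],0).round(3))
x,y,z=s['eef_pos'];m=(np.hypot(P[...,0]-x,P[...,1]-y)<.035)&(P[...,2]>.113)&(P[...,2]<.17)&(g>70);p=P[m];print('bottle',len(p),p.mean(0).round(4),p.min(0).round(4))
cv2.imwrite('pics/s4.png',cv2.resize(q['pixels'][150:290,200:360,::-1],None,fx=3.5,fy=3.5))
E
```

```text
12.55 [0.5305 0.0066 0.1852] [-0.0017  0.     -1.    ] 0.04876361773790118 [-0.1 -0.4 -2.2]
pad 178 [0.5353 0.0077 0.1066] [0.063 0.071 0.011]
bottle 169 [0.5479 0.0159 0.1461] [ 0.5258 -0.0141  0.1196]
```

View pics/s4.png

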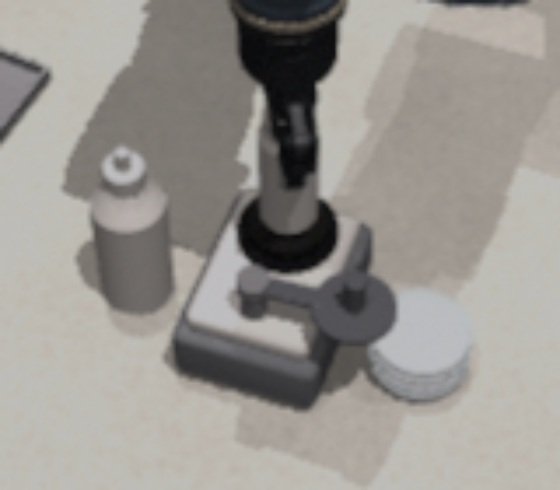

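The bottle is centred over the pad at about (288,235) in the crop, and the cover is clear. Pressing slowly.

Emit:
arm_command:
  rows:
    - [[0,0,-0.003,0,0,0,0.4],[0,0,-0.006,0,0,0,0.4],[0,0,-0.008,0,0,0,0.4],[0,0,-0.01,0,0,0,0.4],[0,0,-0.012,0,0,0,0.4],[0,0,-0.014,0,0,0,0.4],[0,0,-0.016,0,0,0,0.4],[0,0,-0.018,0,0,0,0.4],[0,0,-0.02,0,0,0,0.4],[0,0,-0.02,0,0,0,0.4]]
  grip_force: 70

```text
t: 13.6
eef_pos: [0.5312, 0.0063, 0.1664]
ee_rot: [1.546, 2.735, 0.0]
force: [-1.4, -0.8, 6.8]
finger_gap: 0.0484
grasp_force: 72.3
```

Emit:
arm_command:
  rows:
    - [[0,0,-0.001,0,0,0,0.4],[0,0,-0.002,0,0,0,0.4],[0,0,-0.003,0,0,0,0.4],[0,0,-0.003,0,0,0,0.4]]

```text
t: 14.0
eef_pos: [0.5312, 0.0063, 0.1636]
ee_rot: [1.546, 2.735, 0.0]
force: [-3.3, -0.5, 8.2]
finger_gap: 0.0485
grasp_force: 72.5
```

Emit:
arm_command:
  rows:
    - [[0,0,-0.001,0,0,0,0.4],[0,0,-0.002,0,0,0,0.4],[0,0,-0.0025,0,0,0,0.4],[0,0,-0.0025,0,0,0,0.4]]

```text
t: 14.4
eef_pos: [0.5313, 0.0062, 0.162]
ee_rot: [1.545, 2.734, 0.001]
force: [-7.1, -0.6, 20.2]
finger_gap: 0.0488
grasp_force: 73.9
```

The force has jumped past the 12 N spring load to about 22 N, so the pad has bottomed. I'll hold for 2.4 s.

Emit:
arm_command:
  rows:
    - [[0,0,0,0,0,0,0.4],[0,0,0,0,0,0,0.4],[0,0,0,0,0,0,0.4],[0,0,0,0,0,0,0.4],[0,0,0,0,0,0,0.4],[0,0,0,0,0,0,0.4],[0,0,0,0,0,0,0.4],[0,0,0,0,0,0,0.4],[0,0,0,0,0,0,0.4],[0,0,0,0,0,0,0.4],[0,0,0,0,0,0,0.4],[0,0,0,0,0,0,0.4]]

```text
t: 15.6
eef_pos: [0.5313, 0.0062, 0.162]
ee_rot: [1.545, 2.734, 0.001]
force: [-7.2, -1.3, 20.5]
finger_gap: 0.0481
grasp_force: 73.9
```

Emit:
arm_command:
  rows:
    - [[0,0,0,0,0,0,0.4],[0,0,0,0,0,0,0.4],[0,0,0,0,0,0,0.4],[0,0,0,0,0,0,0.4],[0,0,0,0,0,0,0.4],[0,0,0,0,0,0,0.4],[0,0,0,0,0,0,0.4],[0,0,0,0,0,0,0.4],[0,0,0,0,0,0,0.4],[0,0,0,0,0,0,0.4],[0,0,0,0,0,0,0.4],[0,0,0,0,0,0,0.4]]

```text
t: 16.8
eef_pos: [0.5313, 0.0062, 0.162]
ee_rot: [1.545, 2.734, 0.001]
force: [-5.2, -0.6, 19.7]
finger_gap: 0.0485
grasp_force: 73.9
```

```bash
python3 - <<'E'
from h import *
from scipy.spatial.transform import Rotation as R
s=sense();M=R.from_rotvec(s['ee_rot']).as_matrix()
print(s['t'],np.round(s['eef_pos'],4),M[:,2].round(4),s['force'].round(1))
q=grab('scene');P=pts(q);g=q['pixels'].max(-1)
m=(np.hypot(P[...,0]-.531,P[...,1]-.0065)<.034)&(P[...,2]<.113)&(P[...,2]>.08)&(g<60);print('pad z',m.sum(),np.median(P[m][:,2]))
x,y,z=s['eef_pos']
for z0 in(.105,.12,.135,.15):
    m=(np.hypot(P[...,0]-x,P[...,1]-y)<.035)&(abs(P[...,2]-z0)<.006)&(g>60);print(z0,m.sum(),P[m].mean(0).round(4))
m=(abs(P[...,2]-.161)<.005)&(np.hypot(P[...,0]-.61,P[...,1]-.09)<.03);print('knob',P[m].mean(0).round(3))
E
```

```text
16.8 [0.5313 0.0062 0.162 ] [ 1.5e-03 -2.0e-04 -1.0e+00] [-5.2 -0.6 19.7]
pad z 113 0.0940950171845989
0.105 36 [0.5497 0.0144 0.1054]
0.12 42 [0.5491 0.0139 0.12  ]
0.135 43 [0.5483 0.0148 0.1357]
0.15 41 [0.5491 0.0132 0.1499]
knob [0.608 0.096 0.16 ]
```

The pad reads z = 0.094, so it was fully down and held with the bottle upright. Now I'll lift and go to the tray at (0.432, -0.385).

Emit:
arm_command:
  rows:
    - [[0,0,0.003,0,0,0,0.4],[0,0,0.008,0,0,0,0.4],[0,0,0.014,0,0,0,0.4],[0,0,0.022,0,0,0,0.4],[0,0,0.035,0,0,0,0.4],[0,0,0.05,0,0,0,0.4],[0,0,0.065,0,0,0,0.4],[0,0,0.08,0,0,0,0.4],[0,0,0.095,0,0,0,0.4],[0,0,0.11,0,0,0,0.4],[0,0,0.12,0,0,0,0.4],[0,0,0.125,0,0,0,0.4]]

```text
t: 18.05
eef_pos: [0.5313, 0.0063, 0.2866]
ee_rot: [1.545, 2.735, 0.001]
force: [0.7, 0.6, -3.1]
finger_gap: 0.0482
grasp_force: 71.8
```

Emit:
arm_command:
  rows:
    - [[-0.005,-0.01,0,0,0,0,0.4],[-0.02,-0.03,0,0,0,0,0.4],[-0.04,-0.055,0,0,0,0,0.4],[-0.06,-0.085,0,0,0,0,0.4],[-0.075,-0.115,0,0,0,0,0.4],[-0.085,-0.145,0,0,0,0,0.4],[-0.09,-0.175,0,0,0,0,0.4],[-0.095,-0.205,0,0,0,0,0.4],[-0.098,-0.235,0,0,0,0,0.4],[-0.099,-0.265,0,0,0,0,0.4],[-0.099,-0.295,0,0,0,0,0.4],[-0.099,-0.32,0,0,0,0,0.4]]

```text
t: 19.25
eef_pos: [0.431, -0.3154, 0.285]
ee_rot: [-1.546, -2.733, 0.0]
force: [0.5, -0.2, -2.2]
finger_gap: 0.048
grasp_force: 71.8
```

Emit:
arm_command:
  rows:
    - [[0,-0.025,0,0,0,0,0.4],[0,-0.045,0,0,0,0,0.4],[0,-0.06,0,0,0,0,0.4],[0,-0.07,0,0,0,0,0.4],[0,-0.071,-0.02,0,0,0,0.4],[0,-0.071,-0.045,0,0,0,0.4],[0,-0.071,-0.07,0,0,0,0.4],[0,-0.071,-0.1,0,0,0,0.4],[0,-0.071,-0.13,0,0,0,0.4],[0,-0.071,-0.155,0,0,0,0.4],[0,-0.071,-0.175,0,0,0,0.4],[0,-0.071,-0.185,0,0,0,0.4]]

```text
t: 20.45
eef_pos: [0.4309, -0.3838, 0.0988]
ee_rot: [-1.544, -2.733, -0.001]
force: [0.2, 0.1, -2.5]
finger_gap: 0.0487
grasp_force: 71.7
```

```bash
python3 - <<'E'
from h import *
from scipy.spatial.transform import Rotation as R
s=sense();M=R.from_rotvec(s['ee_rot']).as_matrix()
print(s['t'],np.round(s['eef_pos'],4),M[:,2].round(4),s['force'].round(1))
q=grab('scene');P=pts(q)
x,y,z=s['eef_pos']
m=(np.hypot(P[...,0]-x,P[...,1]-y)<.03)&(P[...,2]>.022)&(P[...,2]<.09);print('bottle low',np.sort(P[m][:,2])[:6].round(3),P[m].mean(0).round(3))
for n,X,Y in(('wash',.575,-.115),):
    m=(np.hypot(P[...,0]-X,P[...,1]-Y)<.05)&(P[...,2]>.04)&(P[...,2]<.2);print(n,P[m].mean(0).round(3),P[m].min(0).round(3),P[m].max(0).round(3))
E
```

```text
20.45 [ 0.4309 -0.3838  0.0988] [-0.0021  0.0019 -1.    ] [ 0.2  0.1 -2.5]
bottle low [0.029 0.029 0.031 0.031 0.031 0.034] [ 0.445 -0.37   0.061]
wash [ 0.591 -0.111  0.117] [ 0.547 -0.15   0.04 ] [ 0.611 -0.085  0.194]
```

Emit:
arm_command:
  rows:
    - [[0,0,-0.005,0,0,0,0.4],[0,0,-0.01,0,0,0,0.4],[0,0,-0.014,0,0,0,0.4],[0,0,-0.018,0,0,0,0.4],[0,0,-0.021,0,0,0,0.4],[0,0,-0.023,0,0,0,0.4],[0,0,-0.025,0,0,0,0.4],[0,0,-0.026,0,0,0,0.4],[0,0,-0.026,0,0,0,0.4]]

```text
t: 21.4
eef_pos: [0.4321, -0.3847, 0.0747]
ee_rot: [-1.546, -2.735, -0.0]
force: [0.1, -0.2, -2.8]
finger_gap: 0.0483
grasp_force: 71.7
```

Emit:
arm_command:
  rows:
    - [[0,0,-0.001,0,0,0,0.4],[0,0,-0.002,0,0,0,0.4],[0,0,-0.002,0,0,0,0.4]]

```text
t: 21.7
eef_pos: [0.432, -0.3846, 0.0727]
ee_rot: [-1.546, -2.735, 0.0]
force: [-0.7, -1.1, -2.2]
finger_gap: 0.048
grasp_force: 71.7
```

Emit:
arm_command:
  rows:
    - [[0,0,-0.001,0,0,0,0.4],[0,0,-0.0015,0,0,0,0.4],[0,0,-0.0015,0,0,0,0.4]]

```text
t: 22.0
eef_pos: [0.4321, -0.3847, 0.0713]
ee_rot: [-1.546, -2.735, -0.0]
force: [0.5, 0.1, -2.5]
finger_gap: 0.0482
grasp_force: 71.9
```

Emit:
arm_command:
  rows:
    - [[0,0,-0.001,0,0,0,0.4],[0,0,-0.001,0,0,0,0.4],[0,0,-0.001,0,0,0,0.4]]

```text
t: 22.3
eef_pos: [0.4323, -0.385, 0.0712]
ee_rot: [1.545, 2.734, -0.001]
force: [-3.2, 1.5, 9.6]
finger_gap: 0.0487
grasp_force: 72.9
```

The bottle has touched the tray floor, so I'll ease the grip, open slowly and check before rising.

Emit:
arm_command:
  rows:
    - [[0,0,0.0005,0,0,0,0.45],[0,0,0.0005,0,0,0,0.52],[0,0,0.0005,0,0,0,0.58],[0,0,0.0005,0,0,0,0.62],[0,0,0.0005,0,0,0,0.68],[0,0,0.0005,0,0,0,0.76],[0,0,0.0005,0,0,0,0.85],[0,0,0.0005,0,0,0,1],[0,0,0.0005,0,0,0,1],[0,0,0.0005,0,0,0,1]]
  grip_force: 20

```text
t: 23.3
eef_pos: [0.4321, -0.3847, 0.0708]
ee_rot: [-1.546, -2.735, -0.0]
force: [-0.5, 0.2, 0.3]
finger_gap: 0.0851
grasp_force: 0.0
```

Emit:
arm_command:
  rows:
    - [[0,0,0.01,0,0,0,1],[0,0,0.025,0,0,0,1],[0,0,0.045,0,0,0,1],[0,0,0.065,0,0,0,1],[0,0,0.085,0,0,0,1],[0,0,0.105,0,0,0,1],[0,0,0.125,0,0,0,1],[0,0,0.145,0,0,0,1],[0,0,0.16,0,0,0,1],[0,0,0.17,0,0,0,1],[0,0,0.17,0,0,0,1]]

```text
t: 24.4
eef_pos: [0.4325, -0.3851, 0.2424]
ee_rot: [1.545, 2.733, -0.001]
force: [0.2, 0.4, 0.4]
finger_gap: 0.085
grasp_force: 0.0
```

```bash
python3 - <<'E'
from h import *
s=sense();print(s['t'],s['eef_pos'].round(3),s['force'].round(1),s['finger_gap'])
q=grab('scene');P=pts(q)
for z0 in(.04,.06,.08,.1,.13):
    m=(np.hypot(P[...,0]-.432,P[...,1]+.385)<.035)&(abs(P[...,2]-z0)<.007);print(z0,m.sum(),P[m].mean(0).round(4),P[m].min(0).round(3),P[m].max(0).round(3))
m=(abs(P[...,2]-.161)<.005)&(np.hypot(P[...,0]-.61,P[...,1]-.09)<.03);print('knob',P[m].mean(0).round(3))
for n,X,Y,a,b in(('wash',.575,-.115,.04,.2),('dish',.56,.14,.045,.06),('tumb',.508,.325,.04,.11),('jar',.433,.451,.04,.11)):
    m=(np.hypot(P[...,0]-X,P[...,1]-Y)<.05)&(P[...,2]>a)&(P[...,2]<b);print(n,P[m].min(0).round(3),P[m].max(0).round(3))
cv2.imwrite('pics/s5.png',q['pixels'][:,:,::-1])
E
```

```text
24.4 [ 0.432 -0.385  0.242] [0.2 0.4 0.4] 0.08503567988022125
0.04 40 [ 0.4454 -0.37    0.0402] [ 0.419 -0.396  0.033] [ 0.458 -0.355  0.046]
0.06 42 [ 0.4448 -0.3674  0.0611] [ 0.421 -0.399  0.053] [ 0.458 -0.356  0.067]
0.08 46 [ 0.4463 -0.37    0.08  ] [ 0.422 -0.398  0.073] [ 0.457 -0.355  0.087]
0.1 52 [ 0.4454 -0.3735  0.1009] [ 0.418 -0.406  0.093] [ 0.457 -0.356  0.107]
0.13 112 [ 0.4341 -0.3804  0.132 ] [ 0.412 -0.4    0.123] [ 0.456 -0.361  0.137]
knob [0.607 0.096 0.16 ]
wash [ 0.551 -0.151  0.04 ] [ 0.612 -0.086  0.192]
dish [0.516 0.108 0.045] [0.603 0.185 0.059]
tumb [0.473 0.292 0.04 ] [0.544 0.359 0.109]
jar [0.396 0.417 0.04 ] [0.47  0.486 0.104]
```

View pics/s5.png

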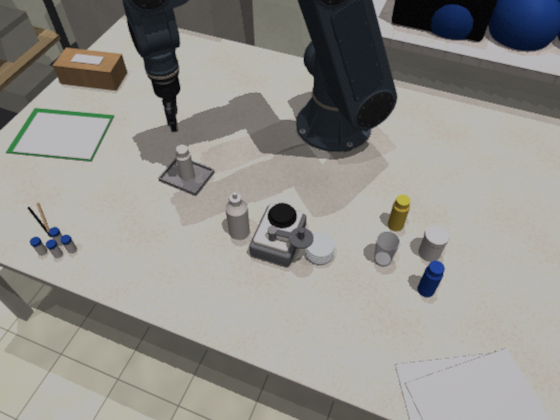

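The bottle stands upright in the tray at (185,165), the cover is open at (302,237), the gripper is clear, and everything else is in place.

```bash
python3 -c "
from workcell import robot
print(robot.hand_in())"
```

```text
the job is handed in; nothing more can be done
None
```

The job is handed in, though the hand-in returned no verdict: cover open over the dishes at about -1.52 rad, pad pressed fully down for over 2 s, bottle upright and released in the tray, other containers in place, robot clock about 24 s.

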